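Find the rocking corner of the manicure tray and press its shim flat

ROBOT

A 6-joint arm with a two-finger parallel gripper is mounted at the origin on the work surface. World frame = base frame: x ahead of the robot, y to its left, z up, the work surface at z = 0. Lengths are in m, angles in rad, forces in N, time in s.
With the tool pointing down it reaches from about 0.35 to 0.775 m from the base axis. Payload 5.5 kg.
Tool frame: the origin (TCP) lies midway between the tips of the shut fingers; the grasp point (between the pads) lies 19 mm behind it; z points along the fingers, y is the line along which they close (so a half turn about z gives the same grasp; the last joint's range is limited). The gripper opens to 85 mm and grips with 20 to 120 N. Pads are 22 mm wide; open, the fingers measure 114 mm over their backs; the gripper's body (76 mm by 85 mm) begins 54 mm behind the grasp point. The pads swing forward as they close: fully open they stand 13 mm farther back than shut.
Start: joints at [-1.256, 0.313, 0.046, 1.304, 0, 1.431], TCP at [0.253, -0.517, 0.231] pointing down, gripper open.
Joint ranges: [-2.76, 2.76], [-0.86, 1.69], [-1.03, 1.26], [-2.2, 2.34], [-1.47, 1.5], [-3.14, 3.14]. Speed limits (rad/s): [2.57, 2.57, 3.14, 3.14, 3.14, 3.14].

INTERFACE

Orientations are given as a unit quaternion [w, x, y, z].
In Python, from workcell import env gives the robot as it stands. The module is installed in compiled form; this text tells all that it offers.
- The arm moves only by the tool servo_tool, never from a script. Its argument "increments" is a list of rows, each an object of numbers: "grip": the closure, from 0 (fully open) to 1 (shut); "x", "y", "z": the shift along the tool's x, y, z in mm; "roll": the turn about the tool's z in degrees. In form: [{"grip": .., "x": .., "y": .., "z": .., "roll": ..}, ...]. A call has 1 to 5 rows; each row shifts and turns the commanded pose from where the row before left it, along the tool's axes as they then stand; what a row does not reach is not made up. A row lasts 1/12 s, in which the tool goes at most 41.7 mm and 7.16 degrees, less where a joint would pass 70% of its speed; a pose out of reach is approached as far as the arm can. A call is refused whole if a number of a shift passes 41.7 or a number of a turn 7.16, either way. A call with a gripper value outside its range is refused whole. The fingers move at their own pace and stop on an object; "grip_force" is the grip in N (left out, the last holds). Time passes only in rows, so rows that do not move let the fingers close. It gives the time, the measured TCP pose, the force, the opening and the grip force at its end, in the units of the state.
- env.get_state(): the state, without advancing time (a new reading comes with each control period).
- env.read_camera(name): name is "scene" or "top" or "wrist"; returns the picture (480x640x3 uint8, red, green, blue); there is no depth.
- env.get_calibration(name): a dict with "vertical_fov" (degrees; the focal length in pixels is half the picture's height over the tangent of half this angle, whatever the lens; pixels are square), "cx", "cy" (the principal point, pixels), "k1" (the pictures are not rectified: a ray, as slopes to the right and down, at radius r is drawn at 1 + k1 r^2 times it, then the intrinsics apply), "rvec" (rotation vector, rad) and "tvec" (3), from world to camera coordinates, as OpenCV has them; the wrist camera has in their place "tool_from_camera" (4x4, takes a point from camera to tool coordinates, whose origin is the TCP and whose axes are the flange's). Camera axes: x right, y down, z forward; pixel columns grow to the right and rows downward; lengths in m; the calibration is good to about 2 mm. A picture is of the moment at which its call begins: read the wrist's pose just before it. get_calibration takes no time and is no camera call.
- env.hand_in(): hands the job in; it is judged then, once.
The state is a dict: "clock": time; "joint_pos": joint angles; "qvel": joint speeds; "tau": joint torques, N m; "tcp_pos": TCP position; "orientation": TCP orientation; "wrist_force": force on the tool from outside, world axes, zero at the start; "ft_torque": the same for the moment, N m; "finger_gap": finger opening in m; "grip_force": force on a finger pad.
Only numpy, scipy, OpenCV 4.12 (cv2) and the standard library are available. Lean on these libraries where they do the work, as an engineer would, in place of code of your own. Each camera call takes 0.05 s, during which the arm holds its last target. There are 200 camera calls.

TASK

The manicure tray on the sill rocks. With closed fingertips press down on its corners, one at a time, until you find the one that sinks, then press that corner's steel shim tab fully flat. Leave the other three shims as they are, and do not lift, shift or upset the tray or anything that stands about.

Things in the scene. Friction and masses are not known exactly. Their poses are not given: they have to be found in the camera images.
- tray: Slate-grey melamine tray, 180 (x) x 240 (y) mm, loose on four feet that look alike; origin at the centre of its underside, 30 mm above the sill when level; x to its far edge, y to its left. A flat solid ear (40 x 40 mm) in each corner, over a foot. A bamboo rack (36 x 160 mm) fixed across the middle; its five bottles' caps reach 64 mm above the tray's underside.
- ear_near_left (a point): Centre of the top face of the tray's near left corner ear (40 x 40 mm, 42 mm above the sill when level): the place to press that corner; moves with the tray. Three ears do not give. The fourth, not known beforehand, sinks 5 mm under about 7 N, and rises again when let go.
- ear_near_right (a point): Centre of the top face of the tray's near right corner ear (40 x 40 mm, 42 mm above the sill when level): the place to press that corner; moves with the tray. Three ears do not give. The fourth, not known beforehand, sinks 5 mm under about 7 N, and rises again when let go.
- ear_far_left (a point): Centre of the top face of the tray's far left corner ear (40 x 40 mm, 42 mm above the sill when level): the place to press that corner; moves with the tray. Three ears do not give. The fourth, not known beforehand, sinks 5 mm under about 7 N, and rises again when let go.
- ear_far_right (a point): Centre of the top face of the tray's far right corner ear (40 x 40 mm, 42 mm above the sill when level): the place to press that corner; moves with the tray. Three ears do not give. The fourth, not known beforehand, sinks 5 mm under about 7 N, and rises again when let go.
- shim_near_left (a joint): Angle (rad) of the stainless tilting shim beside the near left ear: 0 = flat down, 0.37 to 0.43 at the start. A flip cam held by friction, hinged 3 mm inside the tray's side edge, below it, with a short strut under the tray: when that corner sinks, the outer tab is kicked up to 0.55 to 0.65 and stays up; pressed flat (1 to 3 N on the tab) the strut stands upright and props the corner, which then sinks no more than 1 mm.
- pad_near_left (a point): Middle of the upper face of the near left shim's outer tab (tab 26 mm along the tray's edge, 3 mm thick, ending 46 mm from the hinge), 32 mm out from the hinge; when flat, 49 mm outwards (tray's +y) from the centre of its ear: and 9 mm above the sill: the place to press. Moves with the tab.
- shim_near_right (a joint): Angle (rad) of the stainless tilting shim beside the near right ear: 0 = flat down, 0.37 to 0.43 at the start. A flip cam held by friction, hinged 3 mm inside the tray's side edge, below it, with a short strut under the tray: when that corner sinks, the outer tab is kicked up to 0.55 to 0.65 and stays up; pressed flat (1 to 3 N on the tab) the strut stands upright and props the corner, which then sinks no more than 1 mm.
- pad_near_right (a point): Middle of the upper face of the near right shim's outer tab (tab 26 mm along the tray's edge, 3 mm thick, ending 46 mm from the hinge), 32 mm out from the hinge; when flat, 49 mm outwards (tray's -y) from the centre of its ear: and 9 mm above the sill: the place to press. Moves with the tab.
- shim_far_left (a joint): Angle (rad) of the stainless tilting shim beside the far left ear: 0 = flat down, 0.37 to 0.43 at the start. A flip cam held by friction, hinged 3 mm inside the tray's side edge, below it, with a short strut under the tray: when that corner sinks, the outer tab is kicked up to 0.55 to 0.65 and stays up; pressed flat (1 to 3 N on the tab) the strut stands upright and props the corner, which then sinks no more than 1 mm.
- pad_far_left (a point): Middle of the upper face of the far left shim's outer tab (tab 26 mm along the tray's edge, 3 mm thick, ending 46 mm from the hinge), 32 mm out from the hinge; when flat, 49 mm outwards (tray's +y) from the centre of its ear: and 9 mm above the sill: the place to press. Moves with the tab.
- shim_far_right (a joint): Angle (rad) of the stainless tilting shim beside the far right ear: 0 = flat down, 0.37 to 0.43 at the start. A flip cam held by friction, hinged 3 mm inside the tray's side edge, below it, with a short strut under the tray: when that corner sinks, the outer tab is kicked up to 0.55 to 0.65 and stays up; pressed flat (1 to 3 N on the tab) the strut stands upright and props the corner, which then sinks no more than 1 mm.
- pad_far_right (a point): Middle of the upper face of the far right shim's outer tab (tab 26 mm along the tray's edge, 3 mm thick, ending 46 mm from the hinge), 32 mm out from the hinge; when flat, 49 mm outwards (tray's -y) from the centre of its ear: and 9 mm above the sill: the place to press. Moves with the tab.
- bottle1: Closed polish bottle, 23 mm diameter, 58 mm tall, in slot 1 of the rack counted from the right; origin at the centre of its underside. Bystander.
- bottle2: Closed polish bottle, 23 mm diameter, 58 mm tall, in slot 2 of the rack counted from the right; origin at the centre of its underside. Bystander.
- bottle3: Closed polish bottle, 23 mm diameter, 58 mm tall, in slot 3 of the rack counted from the right; origin at the centre of its underside. Bystander.
- bottle4: Closed polish bottle, 23 mm diameter, 58 mm tall, in slot 4 of the rack counted from the right; origin at the centre of its underside. Bystander.
- bottle5: Closed polish bottle, 23 mm diameter, 58 mm tall, in slot 5 of the rack counted from the right; origin at the centre of its underside. Bystander.
- dish: White ceramic dish, 48 mm across, 16 mm high, on the near part of the tray; origin at the centre of its underside. Bystander.
- rest: Purple hard silicone finger rest, 24 x 60 x 17 mm, on the far part of the tray; origin at the centre of its underside. Bystander.
- pusher: Stainless cuticle pusher, 10 x 122 x 5 mm, lying along the tray's far edge; origin at the centre of its underside. Bystander.
- remover: Closed bottle, 52 mm diameter, 120 mm tall, on the sill to the left; origin at the centre of its underside. Bystander.
- buffer: White nail buffer block, 30 x 95 x 26 mm, on the sill to the right; origin at the centre of its underside. Bystander.
- pad_cup: Glass cup, 72 mm across, 70 mm high, on the sill to the right; origin at the centre of its underside. Bystander.

How it is judged:
On the way, in this order (a step that is already met when the one before it is completed fails the run):
1. the loose corner is pressed down with the fingers, so that its shim springs up (((value of joint shim_near_left above 0.52 rad and contact force between the fingers and tray above 1 N and height (world z) of ear_near_left below 0.0385 m) or (value of joint shim_near_right above 0.52 rad and contact force between the fingers and tray above 1 N and height (world z) of ear_near_right below 0.0385 m) or (value of joint shim_far_left above 0.52 rad and contact force between the fingers and tray above 1 N and height (world z) of ear_far_left below 0.0385 m) or (value of joint shim_far_right above 0.52 rad and contact force between the fingers and tray above 1 N and height (world z) of ear_far_right below 0.0385 m))), for 0.05 s.
2. the sprung shim is pressed flat: one shim is flat and none stands sprung up (((value of joint shim_near_left below 0.08 rad and value of joint each of shim_near_right, shim_far_left, shim_far_right above 0.28 rad) or (value of joint shim_near_right below 0.08 rad and value of joint each of shim_near_left, shim_far_left, shim_far_right above 0.28 rad) or (value of joint shim_far_left below 0.08 rad and value of joint each of shim_near_left, shim_near_right, shim_far_right above 0.28 rad) or (value of joint shim_far_right below 0.08 rad and value of joint each of shim_near_left, shim_near_right, shim_far_left above 0.28 rad)) and value of joint each of shim_near_left, shim_near_right, shim_far_left, shim_far_right below 0.48 rad), for 0.1 s.
At the end, for the whole second after the job is handed in: The shim of the corner that rocked is flat (below 0.08 rad), the other three still stand as at the start (above 0.28 rad, none sprung up beyond 0.48 rad); the tray is level within 0.015 rad, at rest and within 20 mm of where it was; the bottles are upright (all of step 2 and angle between tray's own z axis and vertical below 0.015 rad and distance of tray from where it was at the start of the episode below 0.02 m and linear speed of tray below 0.02 m/s and angle between each of bottle1, bottle2, bottle3, bottle4, bottle5, remover's own z axis and vertical below 0.3 rad); the robot touches nothing.
It fails at once if a second shim is pressed flat (value of joint each of shim_near_left, shim_near_right below 0.08 rad or value of joint each of shim_near_left, shim_far_left below 0.08 rad or value of joint each of shim_near_left, shim_far_right below 0.08 rad or value of joint each of shim_near_right, shim_far_left below 0.08 rad or value of joint each of shim_near_right, shim_far_right below 0.08 rad or value of joint each of shim_far_left, shim_far_right below 0.08 rad).
It fails at once if the tray is lifted or carried (origin more than 15 mm up, or shifted 30 mm) (height (world z) of tray above 0.045 m or distance of tray from where it was at the start of the episode above 0.03 m).
It fails at once if a bystander is moved or lifted more than 30 mm, or a bottle is tipped over (distance of any of bottle1, bottle2, bottle3, bottle4, bottle5, dish, rest, pusher, remover, buffer, pad_cup from where it was at the start of the episode above 0.03 m or angle between any of bottle1, bottle2, bottle3, bottle4, bottle5, remover's own z axis and vertical above 0.5 rad).
It also fails if it takes over 64 s, if anything falls off the work surface, if the arm or the gripper's body presses on something with over 40 N, if the wrist force passes 120 N, or if a joint passes its speed limit or range.

## Working session

There is one attempt and no reset: what is moved stays moved. The work goes in short steps, Python scripts to look and compute and a tool call to move; the robot and the scene stay as the last step left them, time stands still between calls to the robot, and variables do not carry over. Pictures are saved under pics/ and viewed, at most 10 in all, crops included, and the job is handed in when it is done.

Besides the shell and the picture viewer there is one more tool, called after "Request:" in YAML: its name, and indented under it one key for each argument. servo_tool: Moves the arm, as the interface text tells. Its arguments: {"type":"object","properties":{"increments":{"type":"array"},"grip_force":{"type":"number"}},"required":["increments"]}

```bash
mkdir -p pics; cat > h.py <<'E'
import numpy as np, cv2
from workcell import env
def K(c):
    f=240/np.tan(np.radians(c["vertical_fov"])/2)
    return np.array([[f,0,c["cx"]],[0,f,c["cy"]],[0,0,1.]])
def ext(name,st=None):
    c=env.get_calibration(name)
    if "rvec" in c: return c,cv2.Rodrigues(np.array(c["rvec"],float))[0],np.array(c["tvec"],float).ravel()
    from scipy.spatial.transform import Rotation as R
    w,x,y,z=st["orientation"]; T=np.eye(4);T[:3,:3]=R.from_quat([x,y,z,w]).as_matrix();T[:3,3]=st["tcp_pos"]
    M=np.linalg.inv(T@np.array(c["tool_from_camera"])); return c,M[:3,:3],M[:3,3]
def ray(name,uv,st=None):
    c,R,t=ext(name,st)
    p=cv2.undistortPoints(np.array(uv,float).reshape(-1,1,2),K(c),np.array([c["k1"],0,0,0,0.])).reshape(-1,2)
    d=np.c_[p,np.ones(len(p))]@R
    return -R.T@t,d
def onz(name,uv,z,st=None):
    o,d=ray(name,uv,st); z=np.broadcast_to(z,len(d)); return o+d*((z-o[2])/d[:,2])[:,None]
def proj(name,P,st=None):
    c,R,t=ext(name,st); return cv2.projectPoints(np.array(P,float).reshape(-1,1,3),cv2.Rodrigues(R)[0],t,K(c),np.array([c["k1"],0,0,0,0.]))[0].reshape(-1,2)
def tri(n1,u1,n2,u2):
    o1,d1=ray(n1,u1);o2,d2=ray(n2,u2);out=[]
    for a,b in zip(d1,d2):
        s=np.linalg.lstsq(np.c_[a,-b],o2-o1,rcond=None)[0]; p=o1+a*s[0];q=o2+b*s[1]; out.append(np.r_[(p+q)/2,np.linalg.norm(p-q)])
    return np.array(out)
def snap(name,fn):
    im=env.read_camera(name)[:,:,::-1]; cv2.imwrite("pics/"+fn,im); return im
E
python3 - <<'E'
from h import *
np.set_printoptions(precision=3,suppress=True)
for n in("top","scene"):
    snap(n,n+"0.png"); c,R,t=ext(n); print(n,-R.T@t,c)
print(env.get_state())
E
```

```text
top [ 0.475 -0.022  0.971] {'vertical_fov': 55.509489556406336, 'cx': 317.50555702168464, 'cy': 243.78102869325352, 'k1': -0.1027252066595578, 'rvec': array([ 2.164, -2.187,  0.114]), 'tvec': array([-0.024,  0.567,  0.92 ])}
scene [ 1.172 -0.45   1.026] {'vertical_fov': 43.84431009513485, 'cx': 315.4035562129799, 'cy': 244.81459272395136, 'k1': 0.034616596848580324, 'rvec': array([ 2.255,  1.135, -0.398]), 'tvec': array([-0.328, -0.322,  1.555])}
{'clock': 0.1, 'joint_pos': array([-1.256,  0.314,  0.045,  1.304, -0.   ,  1.431]), 'qvel': array([-0.   , -0.001,  0.002,  0.001, -0.002, -0.001]), 'tau': array([  0.002, -48.173,  29.924,   0.013,  -0.   ,   0.   ]), 'tcp_pos': array([ 0.252, -0.516,  0.23 ]), 'orientation': array([-0.001,  0.974,  0.225, -0.   ]), 'wrist_force': array([-0.687,  0.275, -0.304]), 'ft_torque': array([0.014, 0.049, 0.046]), 'grip_force': 0.0, 'finger_gap': 0.08547766945074077}
```

View pics/top0.png

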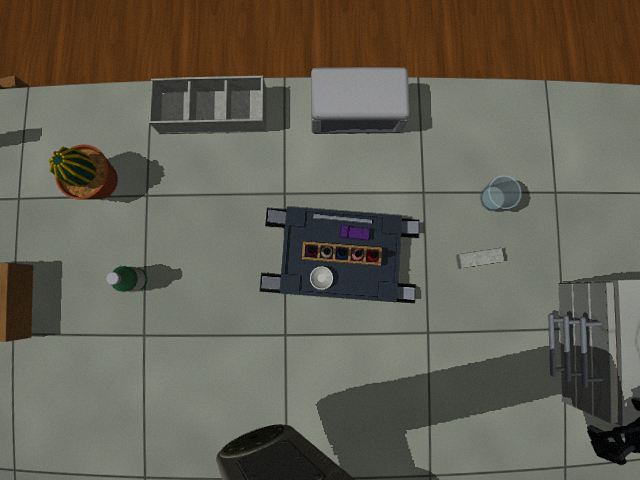

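View pics/scene0.png

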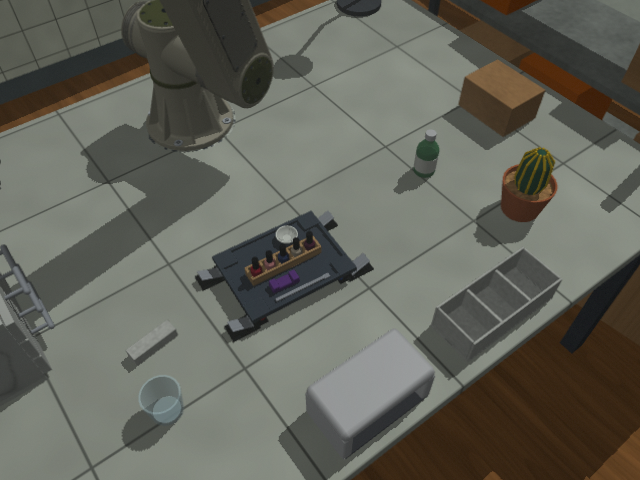

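The top picture shows the tray's corners at about (288,208), (412,217), (400,302) and (281,293), with tabs at the left and right sides. The scene picture shows the tray from the far right. Next I'll take enlarged crops of both.

```bash
python3 - <<'E'
import cv2
a=cv2.imread("pics/top0.png")[195:315,250:430]
b=cv2.imread("pics/scene0.png")[200:345,190:380]
cv2.imwrite("pics/topc.png",cv2.resize(a,(720,480),interpolation=cv2.INTER_CUBIC)*1)
cv2.imwrite("pics/scenec.png",cv2.resize(b,(760,580),interpolation=cv2.INTER_CUBIC))
E
```

```text
(no output)
```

View pics/topc.png

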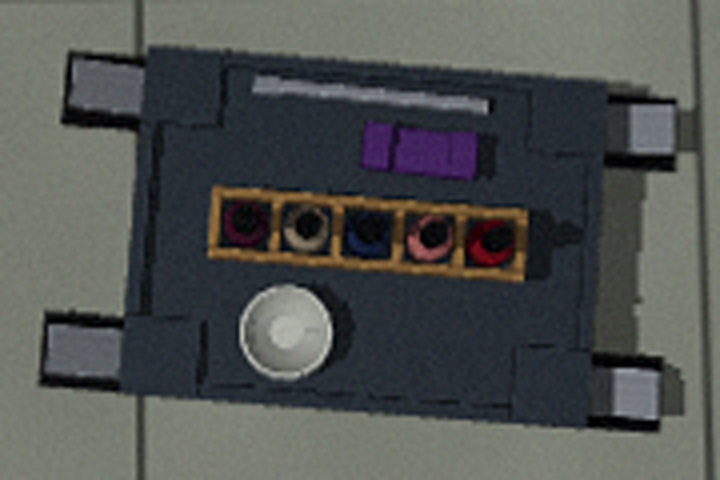

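View pics/scenec.png

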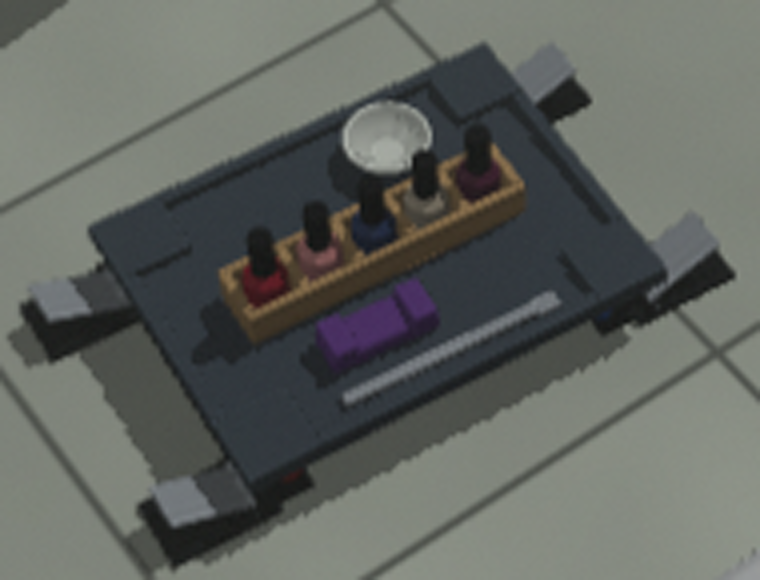

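In the top crop the tray corners are FL (149,47), FR (607,80), NR (588,428) and NL (121,395). In the scene crop they are NL (485,43), FL (665,270), FR (253,483) and NR (90,230). All four tabs stand up about the same, with the grey steel visible on each.

```bash
cat > meas.py <<'E'
from h import *
np.set_printoptions(precision=4,suppress=True)
# order NL NR FL FR
T=np.array([[121,395],[588,428],[149,47],[607,80]])/4+[250,195]-.375
S=np.array([[485,43],[90,230],[665,270],[253,478]])/4+[190,200]-.375
P=tri("top",T,"scene",S)
if __name__=="__main__":
    print(P)
    Q=onz("top",T,.042)[:,:2]; print(Q, onz("scene",S,.042)[:,:2])
Q=(onz("top",T,.042)[:,:2]+onz("scene",S,.042)[:,:2])/2
c=Q.mean(0); ex=Q[2]+Q[3]-Q[0]-Q[1]; ey=Q[0]+Q[2]-Q[1]-Q[3]
yaw=(np.arctan2(ex[1],ex[0])+np.arctan2(-ey[0],ey[1]))/2
R=np.array([[np.cos(yaw),-np.sin(yaw)],[np.sin(yaw),np.cos(yaw)]])
loc={"NL":(-1,1),"NR":(-1,-1),"FL":(1,1),"FR":(1,-1)}
ear={k:c+R@np.array([70*a,100*b])/1e3 for k,(a,b) in loc.items()}
pad={k:c+R@np.array([70*a,149*b])/1e3 for k,(a,b) in loc.items()}
if __name__=="__main__":
    print(np.linalg.norm(ex)/2,np.linalg.norm(ey)/2,c,yaw);print(ear);print(pad)
    st=env.get_state()
    from scipy.spatial.transform import Rotation as Ro
    w,x,y,z=st["orientation"];print(Ro.from_quat([x,y,z,w]).as_matrix(),st["tcp_pos"])
    print(env.get_calibration("wrist")["tool_from_camera"])
E
python3 meas.py
```

```text
[[ 0.4659  0.0493  0.0403  0.0033]
 [ 0.4461 -0.1888  0.0386  0.0027]
 [ 0.6444  0.0335  0.0393  0.0014]
 [ 0.6245 -0.2027  0.0438  0.0022]]
[[ 0.465   0.0477]
 [ 0.4455 -0.1893]
 [ 0.6435  0.0327]
 [ 0.6242 -0.204 ]] [[ 0.4678  0.0499]
 [ 0.4495 -0.1886]
 [ 0.6462  0.0328]
 [ 0.6241 -0.2013]]
0.17817104372974907 0.23745664199911398 [ 0.5457 -0.0775] -0.08361323969406612
{'NL': array([0.4843, 0.028 ]), 'NR': array([ 0.4676, -0.1713]), 'FL': array([0.6238, 0.0163]), 'FR': array([ 0.6071, -0.183 ])}
{'NL': array([0.4884, 0.0768]), 'NR': array([ 0.4635, -0.2201]), 'FL': array([0.6279, 0.0651]), 'FR': array([ 0.603 , -0.2318])}
[[ 0.8984  0.4393 -0.0006]
 [ 0.4393 -0.8984  0.0015]
 [ 0.0002 -0.0016 -1.    ]] [ 0.2524 -0.5161  0.2305]
[[ 0.0005 -0.9644 -0.2645  0.0675]
 [ 1.      0.0006 -0.     -0.    ]
 [ 0.0001 -0.2645  0.9644 -0.1421]
 [ 0.      0.      0.      1.    ]]
```

Request:
servo_tool:
  increments:
    - {"grip":1,"roll":6.2}
    - {"grip":1,"roll":6.2}
    - {"grip":1,"roll":6.2}
    - {"grip":1,"roll":6.2}
    - {"grip":1,"roll":6.2}
  grip_force: 20

```text
invalid input at $.increments[0]: expected keys grip, x, y, z, roll
```

```bash
cat > to.py <<'E'
# to.py target z : tool-frame shift in mm
from h import *; import sys, os
from scipy.spatial.transform import Rotation as Ro
np.set_printoptions(precision=4,suppress=True)
import meas
st=env.get_state(); w,x,y,z=st["orientation"]; R=Ro.from_quat([x,y,z,w]).as_matrix()
for t in sys.argv[1:]:
    k,n,h=t.split(",")
    P=np.r_[getattr(meas,k)[n],float(h)]
    print(t,P,"shift mm",((R.T@(P-st["tcp_pos"]))*1e3).round(1))
print(st["clock"],st["tcp_pos"],st["wrist_force"],st["finger_gap"],st["joint_pos"],"xdir",np.degrees(np.arctan2(R[1,0],R[0,0])))
E
python3 to.py ear,NR,0.14 ear,NR,0.06
```

```text
ear,NR,0.14 [ 0.4676 -0.1713  0.14  ] shift mm [ 344.8 -215.1   90.9]
ear,NR,0.06 [ 0.4676 -0.1713  0.06  ] shift mm [ 344.8 -215.   170.9]
0.1 [ 0.2524 -0.5161  0.2305] [-0.6871  0.2755 -0.3041] 0.08547766945074077 [-1.2556  0.3139  0.0451  1.3036 -0.0001  1.4312] xdir 26.057460509225095
```

Request:
servo_tool:
  increments:
    - {"grip":1,"x":0,"y":0,"z":0,"roll":6.2}
    - {"grip":1,"x":0,"y":0,"z":0,"roll":6.2}
    - {"grip":1,"x":0,"y":0,"z":0,"roll":6.2}
    - {"grip":1,"x":0,"y":0,"z":0,"roll":6.2}
    - {"grip":1,"x":0,"y":0,"z":0,"roll":6.2}
  grip_force: 20

```text
clock: 0.52
tcp_pos: [0.2525, -0.5163, 0.2308]
orientation: [-0.001, 0.999, -0.046, -0.0]
wrist_force: [-0.3, 0.1, -0.2]
finger_gap: 0.0253
grip_force: 0.0
```

```bash
python3 to.py ear,NR,0.14 ear,NR,0.06
```

```text
ear,NR,0.14 [ 0.4676 -0.1713  0.14  ] shift mm [ 182.7 -363.1   91.1]
ear,NR,0.06 [ 0.4676 -0.1713  0.06  ] shift mm [ 182.7 -363.   171.1]
0.5167 [ 0.2525 -0.5163  0.2308] [-0.3319  0.0761 -0.2305] 0.02529496048527312 [-1.2556  0.3137  0.0454  1.3036  0.      1.9776] xdir -5.245946757517387
```

Request:
servo_tool:
  increments:
    - {"grip":1,"x":12.2,"y":-24.2,"z":6,"roll":0}
    - {"grip":1,"x":12.2,"y":-24.2,"z":6,"roll":0}
    - {"grip":1,"x":12.2,"y":-24.2,"z":6,"roll":0}
    - {"grip":1,"x":12.2,"y":-24.2,"z":6,"roll":0}
    - {"grip":1,"x":12.2,"y":-24.2,"z":6,"roll":0}

```text
clock: 0.93
tcp_pos: [0.324, -0.3999, 0.2006]
orientation: [-0.0, 0.999, -0.043, -0.0]
wrist_force: [-0.2, 0.2, -0.4]
finger_gap: 0.0
grip_force: 0.0
```

Request:
servo_tool:
  increments:
    - {"grip":1,"x":12.2,"y":-24.2,"z":6,"roll":0}
    - {"grip":1,"x":12.2,"y":-24.2,"z":6,"roll":0}
    - {"grip":1,"x":12.2,"y":-24.2,"z":6,"roll":0}
    - {"grip":1,"x":12.2,"y":-24.2,"z":6,"roll":0}
    - {"grip":1,"x":12.2,"y":-24.2,"z":6,"roll":0}

```text
clock: 1.35
tcp_pos: [0.3952, -0.2846, 0.1707]
orientation: [-0.0, 0.999, -0.043, -0.0]
wrist_force: [0.8, 0.2, 0.7]
finger_gap: -0.0001
grip_force: 0.0
```

Request:
servo_tool:
  increments:
    - {"grip":1,"x":12.2,"y":-24.2,"z":6,"roll":0}
    - {"grip":1,"x":12.2,"y":-24.2,"z":6,"roll":0}
    - {"grip":1,"x":12.2,"y":-24.2,"z":6,"roll":0}
    - {"grip":1,"x":12.2,"y":-24.2,"z":6,"roll":0}
    - {"grip":1,"x":12.2,"y":-24.2,"z":6,"roll":0}

```text
clock: 1.77
tcp_pos: [0.4664, -0.1693, 0.1407]
orientation: [-0.0, 0.999, -0.043, -0.0]
wrist_force: [-0.4, -0.8, -0.1]
finger_gap: 0.0001
grip_force: 0.0
```

```bash
python3 to.py ear,NR,0.06 ear,NR,0.042; python3 -c "
from h import *
import meas
st=env.get_state(); a=snap('wrist','w1.png')
for k in meas.ear: print(k,proj('wrist',[*meas.ear[k],.042],st),proj('wrist',[*meas.pad[k],.02],st))"
```

```text
ear,NR,0.06 [ 0.4676 -0.1713  0.06  ] shift mm [ 1.4  1.9 80.7]
ear,NR,0.042 [ 0.4676 -0.1713  0.042 ] shift mm [ 1.4  1.9 98.7]
1.7667 [ 0.4664 -0.1693  0.1407] [-0.4054 -0.8336 -0.0855] 6.0918368899074044e-05 [-0.5101  0.2107 -0.3187  1.042  -0.0001  2.7178] xdir -4.942528420157071
NL [[ 37.1704 243.519 ]] [[ -3.6016 235.9306]]
NR [[324.6089 242.925 ]] [[390.348  234.9404]]
FL [[-6.8719 19.8952]] [[-48.7011  32.7714]]
FR [[324.6395  13.5734]] [[400.0188  25.2478]]
```

View pics/w1.png

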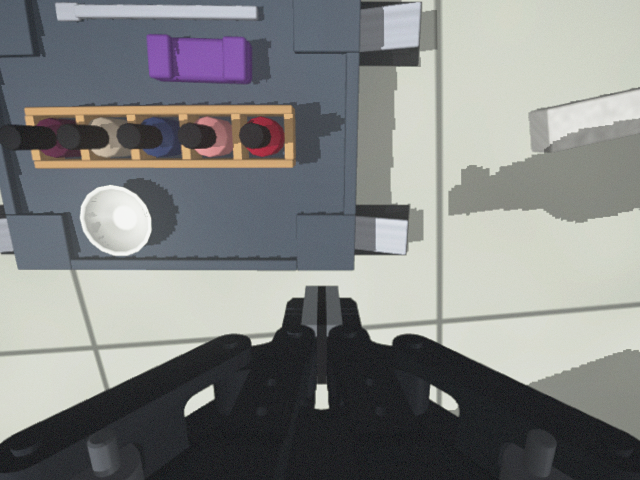

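The wrist picture shows the NR ear centred at about (326,241), and I had predicted (325,243), so the measurement is good. Its tab is at about (385,230). Going down on NR.

Request:
servo_tool:
  increments:
    - {"grip":1,"x":0.7,"y":1,"z":20,"roll":0}
    - {"grip":1,"x":0.7,"y":1,"z":20,"roll":0}
    - {"grip":1,"x":0,"y":0,"z":20,"roll":0}
    - {"grip":1,"x":0,"y":0,"z":20,"roll":0}
    - {"grip":1,"x":0,"y":0,"z":13,"roll":0}

```text
clock: 2.23
tcp_pos: [0.4662, -0.1722, 0.0462]
orientation: [-0.001, 0.999, -0.043, -0.001]
wrist_force: [-0.1, 0.2, -0.0]
finger_gap: 0.0001
grip_force: 0.0
```

Request:
servo_tool:
  increments:
    - {"grip":1,"x":0,"y":0,"z":2,"roll":0}
    - {"grip":1,"x":0,"y":0,"z":1,"roll":0}
    - {"grip":1,"x":0,"y":0,"z":1,"roll":0}
    - {"grip":1,"x":0,"y":0,"z":0,"roll":0}

```text
clock: 2.57
tcp_pos: [0.468, -0.1733, 0.0451]
orientation: [0.0, 0.999, -0.043, 0.001]
wrist_force: [-0.0, 0.1, 0.5]
finger_gap: -0.0006
grip_force: 0.0
```

Request:
servo_tool:
  increments:
    - {"grip":1,"x":0,"y":0,"z":1,"roll":0}
    - {"grip":1,"x":0,"y":0,"z":1,"roll":0}
    - {"grip":1,"x":0,"y":0,"z":0,"roll":0}

```text
clock: 2.82
tcp_pos: [0.4677, -0.173, 0.0427]
orientation: [0.0, 0.999, -0.043, 0.0]
wrist_force: [-0.7, -0.1, -0.5]
finger_gap: -0.0001
grip_force: 0.0
```

Request:
servo_tool:
  increments:
    - {"grip":1,"x":0,"y":0,"z":1,"roll":0}
    - {"grip":1,"x":0,"y":0,"z":1,"roll":0}
    - {"grip":1,"x":0,"y":0,"z":0,"roll":0}

```text
clock: 3.07
tcp_pos: [0.4677, -0.173, 0.042]
orientation: [0.0, 0.999, -0.043, 0.001]
wrist_force: [-3.3, 1.5, 13.5]
finger_gap: 0.0003
grip_force: 6.8
```

Request:
servo_tool:
  increments:
    - {"grip":1,"x":0,"y":0,"z":1,"roll":0}
    - {"grip":1,"x":0,"y":0,"z":0,"roll":0}

```text
clock: 3.23
tcp_pos: [0.4678, -0.1731, 0.0419]
orientation: [0.001, 0.999, -0.043, 0.001]
wrist_force: [-6.5, 3.8, 20.2]
finger_gap: 0.0004
grip_force: 10.9
```

NR holds at 20 N with no sinking, so it is rigid. Next is FR.

Request:
servo_tool:
  increments:
    - {"grip":1,"x":0,"y":0,"z":-15,"roll":0}
    - {"grip":1,"x":0,"y":0,"z":-25,"roll":0}
    - {"grip":1,"x":20,"y":0,"z":-20,"roll":0}
    - {"grip":1,"x":30,"y":0,"z":0,"roll":0}
    - {"grip":1,"x":30,"y":0,"z":0,"roll":0}

```text
clock: 3.65
tcp_pos: [0.5489, -0.1804, 0.1016]
orientation: [0.001, 0.999, -0.043, 0.002]
wrist_force: [-0.4, -0.3, -0.2]
finger_gap: 0.0
grip_force: 0.0
```

Request:
servo_tool:
  increments:
    - {"grip":1,"x":30,"y":0,"z":0,"roll":0}
    - {"grip":1,"x":30,"y":0,"z":0,"roll":0}
    - {"grip":1,"x":0,"y":0,"z":20,"roll":0}
    - {"grip":1,"x":0,"y":0,"z":20,"roll":0}
    - {"grip":1,"x":0,"y":0,"z":12,"roll":0}

```text
clock: 4.07
tcp_pos: [0.6067, -0.1845, 0.0452]
orientation: [-0.0, 0.999, -0.043, -0.001]
wrist_force: [-0.8, 0.6, -0.0]
finger_gap: 0.0002
grip_force: 0.0
```

```bash
python3 to.py ear,FR,0.042
```

```text
ear,FR,0.042 [ 0.6071 -0.183   0.042 ] shift mm [ 0.3 -1.5  3.2]
4.0667 [ 0.6067 -0.1845  0.0452] [-0.7941  0.6461 -0.0013] 0.00016584124707724846 [-0.4216  0.5355 -0.0861  0.9511 -0.0001  2.8057] xdir -4.912231264225536
```

Request:
servo_tool:
  increments:
    - {"grip":1,"x":0,"y":0,"z":2,"roll":0}
    - {"grip":1,"x":0,"y":0,"z":2,"roll":0}
    - {"grip":1,"x":0,"y":0,"z":1,"roll":0}
    - {"grip":1,"x":0,"y":0,"z":1,"roll":0}
    - {"grip":1,"x":0,"y":0,"z":0,"roll":0}

```text
clock: 4.48
tcp_pos: [0.6074, -0.1852, 0.0423]
orientation: [0.0, 0.999, -0.043, 0.001]
wrist_force: [0.9, 0.1, -1.0]
finger_gap: -0.0001
grip_force: 0.0
```

Request:
servo_tool:
  increments:
    - {"grip":1,"x":0,"y":0,"z":1,"roll":0}
    - {"grip":1,"x":0,"y":0,"z":1,"roll":0}
    - {"grip":1,"x":0,"y":0,"z":0,"roll":0}

```text
clock: 4.73
tcp_pos: [0.6075, -0.1852, 0.042]
orientation: [0.001, 0.999, -0.043, 0.001]
wrist_force: [-4.2, 1.7, 10.8]
finger_gap: -0.0002
grip_force: 5.5
```

Request:
servo_tool:
  increments:
    - {"grip":1,"x":0,"y":0,"z":1,"roll":0}
    - {"grip":1,"x":0,"y":0,"z":0,"roll":0}

```text
clock: 4.9
tcp_pos: [0.6075, -0.1853, 0.042]
orientation: [0.001, 0.999, -0.043, 0.001]
wrist_force: [-5.5, 1.5, 16.6]
finger_gap: -0.0003
grip_force: 8.2
```

Request:
servo_tool:
  increments:
    - {"grip":1,"x":0,"y":0,"z":-20,"roll":-7.1}
    - {"grip":1,"x":0,"y":0,"z":-35,"roll":-7.1}
    - {"grip":1,"x":0,"y":0,"z":-35,"roll":-7.1}
    - {"grip":1,"x":0,"y":0,"z":-20,"roll":-7.1}
    - {"grip":1,"x":0,"y":0,"z":0,"roll":-7.1}

```text
clock: 5.32
tcp_pos: [0.6101, -0.1863, 0.1554]
orientation: [0.004, 0.964, 0.266, 0.004]
wrist_force: [0.8, -0.8, 0.1]
finger_gap: -0.0002
grip_force: 0.0
```

FR is rigid too. I'm finishing the half turn here so the last joint stays in range on the left side.

Request:
servo_tool:
  increments:
    - {"grip":1,"x":0,"y":0,"z":0,"roll":-7.15}
    - {"grip":1,"x":0,"y":0,"z":0,"roll":-7.15}
    - {"grip":1,"x":0,"y":0,"z":0,"roll":-7.15}
    - {"grip":1,"x":0,"y":0,"z":0,"roll":-7.15}
    - {"grip":1,"x":0,"y":0,"z":0,"roll":-7.15}

```text
clock: 5.73
tcp_pos: [0.6071, -0.185, 0.1491]
orientation: [0.001, 0.836, 0.549, 0.0]
wrist_force: [-0.0, -0.1, 0.2]
finger_gap: -0.0006
grip_force: 0.0
```

Request:
servo_tool:
  increments:
    - {"grip":1,"x":0,"y":0,"z":0,"roll":-7.15}
    - {"grip":1,"x":0,"y":0,"z":0,"roll":-7.15}
    - {"grip":1,"x":0,"y":0,"z":0,"roll":-7.15}
    - {"grip":1,"x":0,"y":0,"z":0,"roll":-7.15}
    - {"grip":1,"x":0,"y":0,"z":0,"roll":-7.15}

```text
clock: 6.15
tcp_pos: [0.6071, -0.185, 0.149]
orientation: [0.001, 0.627, 0.779, 0.0]
wrist_force: [-0.1, -0.2, 0.0]
finger_gap: 0.0001
grip_force: 0.0
```

Request:
servo_tool:
  increments:
    - {"grip":1,"x":0,"y":0,"z":0,"roll":-7.15}
    - {"grip":1,"x":0,"y":0,"z":0,"roll":-7.15}
    - {"grip":1,"x":0,"y":0,"z":0,"roll":-7.15}
    - {"grip":1,"x":0,"y":0,"z":0,"roll":-7.15}
    - {"grip":1,"x":0,"y":0,"z":0,"roll":-7.15}

```text
clock: 6.57
tcp_pos: [0.607, -0.185, 0.149]
orientation: [0.001, 0.357, 0.934, -0.0]
wrist_force: [0.0, -0.3, -0.3]
finger_gap: -0.0002
grip_force: 0.0
```

Request:
servo_tool:
  increments:
    - {"grip":1,"x":0,"y":0,"z":0,"roll":-7.15}
    - {"grip":1,"x":0,"y":0,"z":0,"roll":-7.15}
    - {"grip":1,"x":0,"y":0,"z":0,"roll":-7.15}
    - {"grip":1,"x":0,"y":0,"z":0,"roll":-7.15}
    - {"grip":1,"x":0,"y":0,"z":0,"roll":-7.15}

```text
clock: 6.98
tcp_pos: [0.6071, -0.185, 0.1491]
orientation: [0.001, 0.053, 0.999, -0.0]
wrist_force: [0.1, -0.9, -0.1]
finger_gap: 0.0
grip_force: 0.0
```

```bash
python3 to.py ear,FL,0.1 ear,NL,0.1
```

```text
ear,FL,0.1 [0.6238 0.0163 0.1   ] shift mm [  4.8 201.9  49. ]
ear,NL,0.1 [0.4843 0.028  0.1   ] shift mm [144.7 198.8  48.8]
6.9833 [ 0.6071 -0.185   0.1491] [ 0.1102 -0.9026 -0.0798] 2.6290904345560982e-05 [-0.4222  0.4599  0.0604  1.1701 -0.     -0.3159] xdir 173.91080796222542
```

Request:
servo_tool:
  increments:
    - {"grip":1,"x":1,"y":20,"z":0,"roll":-1.2}
    - {"grip":1,"x":1,"y":35,"z":0,"roll":0}
    - {"grip":1,"x":1,"y":35,"z":0,"roll":0}
    - {"grip":1,"x":1,"y":35,"z":0,"roll":0}
    - {"grip":1,"x":1,"y":35,"z":0,"roll":0}

```text
clock: 7.4
tcp_pos: [0.6171, -0.0239, 0.1491]
orientation: [0.001, 0.046, 0.999, -0.0]
wrist_force: [0.9, -0.3, 0.8]
finger_gap: 0.0001
grip_force: 0.0
```

Request:
servo_tool:
  increments:
    - {"grip":1,"x":0,"y":28,"z":0,"roll":0}
    - {"grip":1,"x":0,"y":14,"z":15,"roll":0}
    - {"grip":1,"x":0,"y":0,"z":30,"roll":0}
    - {"grip":1,"x":0,"y":0,"z":30,"roll":0}
    - {"grip":1,"x":0,"y":0,"z":23,"roll":0}

```text
clock: 7.82
tcp_pos: [0.6205, 0.0175, 0.0492]
orientation: [0.0, 0.045, 0.999, -0.0]
wrist_force: [0.2, -0.4, 0.1]
finger_gap: 0.0001
grip_force: 0.0
```

```bash
python3 to.py ear,FL,0.042
```

```text
ear,FL,0.042 [0.6238 0.0163 0.042 ] shift mm [-3.4 -0.9  7.2]
7.8167 [0.6205 0.0175 0.0492] [ 0.2146 -0.3506  0.147 ] 9.085112625492667e-05 [-0.101   0.5072 -0.1233  0.9399 -0.0001 -0.0107] xdir 174.83081513799073
```

Request:
servo_tool:
  increments:
    - {"grip":1,"x":-3,"y":-1,"z":2,"roll":0}
    - {"grip":1,"x":0,"y":0,"z":2,"roll":0}
    - {"grip":1,"x":0,"y":0,"z":2,"roll":0}
    - {"grip":1,"x":0,"y":0,"z":1.5,"roll":0}
    - {"grip":1,"x":0,"y":0,"z":0,"roll":0}

```text
clock: 8.23
tcp_pos: [0.6249, 0.0151, 0.0444]
orientation: [0.001, 0.046, 0.999, -0.0]
wrist_force: [0.2, -0.2, -0.2]
finger_gap: -0.0003
grip_force: 0.0
```

Request:
servo_tool:
  increments:
    - {"grip":1,"x":0,"y":0,"z":1,"roll":0}
    - {"grip":1,"x":0,"y":0,"z":1,"roll":0}
    - {"grip":1,"x":0,"y":0,"z":0,"roll":0}

```text
clock: 8.48
tcp_pos: [0.6245, 0.0153, 0.0416]
orientation: [0.001, 0.046, 0.999, -0.0]
wrist_force: [0.3, 0.4, 2.4]
finger_gap: -0.0001
grip_force: 1.1
```

Request:
servo_tool:
  increments:
    - {"grip":1,"x":0,"y":0,"z":1,"roll":0}
    - {"grip":1,"x":0,"y":0,"z":0,"roll":0}

```text
clock: 8.65
tcp_pos: [0.6246, 0.0153, 0.0404]
orientation: [0.001, 0.046, 0.999, -0.0]
wrist_force: [0.8, -0.0, 2.9]
finger_gap: -0.0
grip_force: 1.5
```

FL is giving: z is 0.0404 m at only 2.9 N. I'll press it further, to the stop.

Request:
servo_tool:
  increments:
    - {"grip":1,"x":0,"y":0,"z":1,"roll":0}
    - {"grip":1,"x":0,"y":0,"z":1,"roll":0}
    - {"grip":1,"x":0,"y":0,"z":0,"roll":0}

```text
clock: 8.9
tcp_pos: [0.6247, 0.0154, 0.0382]
orientation: [0.001, 0.046, 0.999, -0.0]
wrist_force: [3.0, 1.3, 4.7]
finger_gap: 0.0003
grip_force: 2.1
```

Request:
servo_tool:
  increments:
    - {"grip":1,"x":0,"y":0,"z":1,"roll":0}
    - {"grip":1,"x":0,"y":0,"z":1,"roll":0}
    - {"grip":1,"x":0,"y":0,"z":1,"roll":0}
    - {"grip":1,"x":0,"y":0,"z":0,"roll":0}
    - {"grip":1,"x":0,"y":0,"z":0,"roll":0}

```text
clock: 9.32
tcp_pos: [0.6248, 0.0154, 0.0372]
orientation: [0.002, 0.046, 0.999, -0.0]
wrist_force: [-1.3, 0.4, 16.9]
finger_gap: 0.0003
grip_force: 8.1
```

Request:
servo_tool:
  increments:
    - {"grip":1,"x":0,"y":0,"z":-8,"roll":0}
    - {"grip":1,"x":0,"y":0,"z":-25,"roll":0}
    - {"grip":1,"x":0,"y":0,"z":-30,"roll":0}
    - {"grip":1,"x":0,"y":25,"z":-10,"roll":0}
    - {"grip":1,"x":0,"y":25,"z":0,"roll":0}

```text
clock: 9.73
tcp_pos: [0.6292, 0.0645, 0.1105]
orientation: [0.001, 0.047, 0.999, -0.0]
wrist_force: [1.1, -1.2, 0.6]
finger_gap: 0.0
grip_force: 0.0
```

```bash
python3 to.py pad,FL,0.05 pad,FL,0.009; python3 -c "
from h import *
b=snap('scene','s1.png')[170:320,190:390]
cv2.imwrite('pics/s1c.png',cv2.resize(b,(800,600),interpolation=cv2.INTER_CUBIC))"
```

```text
pad,FL,0.05 [0.6279 0.0651 0.05  ] shift mm [ 1.5  0.5 60.5]
pad,FL,0.009 [0.6279 0.0651 0.009 ] shift mm [  1.7   0.5 101.5]
9.7333 [0.6292 0.0645 0.1105] [ 1.1493 -1.1716  0.6356] 2.1754781210670015e-06 [-0.0246  0.4775 -0.0094  1.081  -0.0003  0.0699] xdir 174.59034699996644
```

View pics/s1c.png

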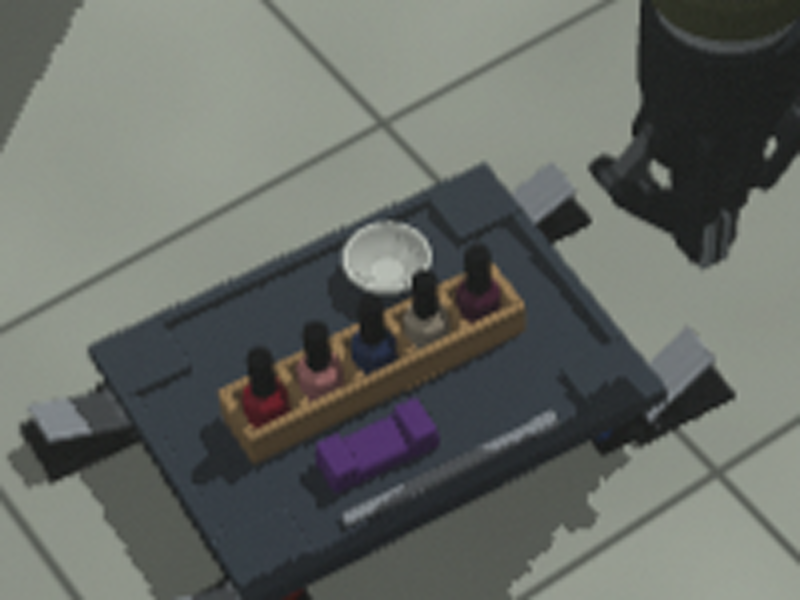

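The picture shows the FL tab, crop (685,360), standing higher and steeper than before. The tray and bystanders are unmoved. Pressing the tab down.

Request:
servo_tool:
  increments:
    - {"grip":1,"x":1.5,"y":0.5,"z":20,"roll":0}
    - {"grip":1,"x":0,"y":0,"z":25,"roll":0}
    - {"grip":1,"x":0,"y":0,"z":20,"roll":0}
    - {"grip":1,"x":0,"y":0,"z":8,"roll":0}
    - {"grip":1,"x":0,"y":0,"z":4,"roll":0}

```text
clock: 10.2
tcp_pos: [0.624, 0.0659, 0.0279]
orientation: [-0.003, 0.046, 0.999, -0.0]
wrist_force: [0.1, 0.5, -0.6]
finger_gap: 0.0001
grip_force: 0.0
```

Request:
servo_tool:
  increments:
    - {"grip":1,"x":0,"y":0,"z":4,"roll":0}
    - {"grip":1,"x":0,"y":0,"z":4,"roll":0}
    - {"grip":1,"x":0,"y":0,"z":4,"roll":0}
    - {"grip":1,"x":0,"y":0,"z":3,"roll":0}
    - {"grip":1,"x":0,"y":0,"z":2,"roll":0}

```text
clock: 10.62
tcp_pos: [0.6272, 0.0658, 0.0141]
orientation: [0.0, 0.046, 0.999, -0.0]
wrist_force: [0.8, 0.6, 0.2]
finger_gap: 0.0001
grip_force: 0.1
```

Request:
servo_tool:
  increments:
    - {"grip":1,"x":0,"y":0,"z":2,"roll":0}
    - {"grip":1,"x":0,"y":0,"z":2,"roll":0}
    - {"grip":1,"x":0,"y":0,"z":1,"roll":0}
    - {"grip":1,"x":0,"y":0,"z":0,"roll":0}

```text
clock: 10.95
tcp_pos: [0.6269, 0.0659, 0.0088]
orientation: [0.0, 0.046, 0.999, -0.0]
wrist_force: [-0.9, -0.4, 0.7]
finger_gap: 0.0001
grip_force: 0.3
```

Request:
servo_tool:
  increments:
    - {"grip":1,"x":0,"y":0,"z":1,"roll":0}
    - {"grip":1,"x":0,"y":0,"z":1,"roll":0}
    - {"grip":1,"x":0,"y":0,"z":0,"roll":0}

```text
clock: 11.2
tcp_pos: [0.627, 0.0659, 0.0076]
orientation: [0.0, 0.046, 0.999, -0.0]
wrist_force: [-2.7, 0.3, 7.6]
finger_gap: -0.0001
grip_force: 3.5
```

Request:
servo_tool:
  increments:
    - {"grip":1,"x":0,"y":0,"z":1,"roll":0}
    - {"grip":1,"x":0,"y":0,"z":0,"roll":0}

```text
clock: 11.37
tcp_pos: [0.6271, 0.0658, 0.0071]
orientation: [0.001, 0.046, 0.999, -0.0]
wrist_force: [-3.2, 0.2, 9.5]
finger_gap: 0.0006
grip_force: 4.9
```

It bottomed out with the force rising. Lifting off and checking.

Request:
servo_tool:
  increments:
    - {"grip":1,"x":0,"y":0,"z":-8,"roll":0}
    - {"grip":1,"x":0,"y":0,"z":-30,"roll":0}
    - {"grip":1,"x":0,"y":0,"z":-40,"roll":0}
    - {"grip":1,"x":0,"y":0,"z":-40,"roll":0}
    - {"grip":1,"x":0,"y":0,"z":-30,"roll":0}

```text
clock: 11.78
tcp_pos: [0.6274, 0.0659, 0.1573]
orientation: [0.001, 0.046, 0.999, -0.0]
wrist_force: [0.3, 0.2, 0.1]
finger_gap: -0.0002
grip_force: 0.0
```

```bash
python3 -c "
from h import *
b=snap('scene','s2.png')[200:350,190:390]
cv2.imwrite('pics/s2c.png',cv2.resize(b,(800,600),interpolation=cv2.INTER_CUBIC))"
```

```text
(no output)
```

View pics/s2c.png

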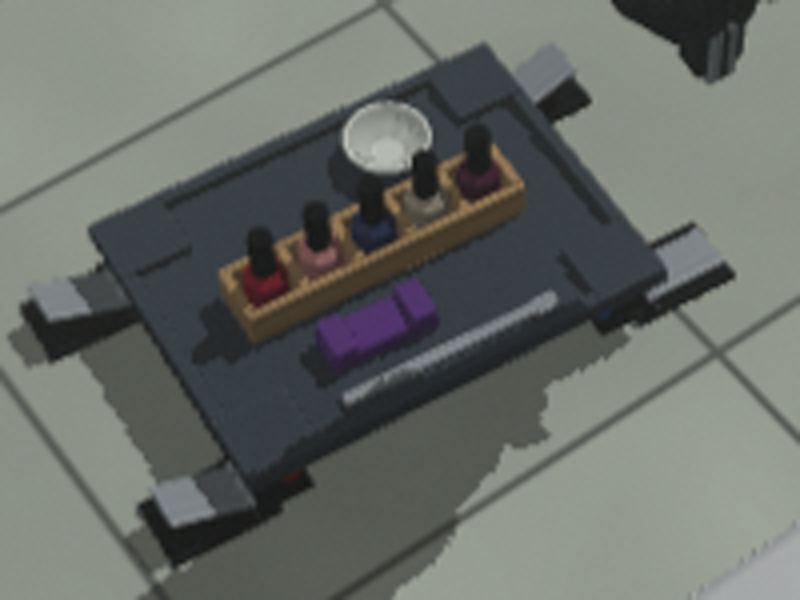

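The FL tab, crop (690,260), now lies flat. The other three stand as they did at the start, and nothing has shifted.

```bash
python3 -c "
from workcell import env
print(env.hand_in())"
```

```text
the job is handed in; nothing more can be done
None
```

The far left corner was the loose one: it sank about 5 mm, its shim is now pressed flat, and the job is handed in (no verdict was returned). The final picture shows the other three shims still up and nothing shifted; near left was never pressed, and I did not re-press far left to test the prop.

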